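# Gloss meter out of its foam and onto the test panel

## Task

Get the gloss meter ready to read the test panel: it lies display-down in its close-fitting foam cutout, so tilt it out by raising the long edge at the finger scoop first, with its opposite edge still down in the cutout, then turn it over so that the display faces up. Leave it lying flat, display up, in the middle of the test panel and square to it, without dropping it. Do not disturb the other things on the bench or in the foam.

Things in the scene. Friction and masses are not known exactly. Their poses are not given: they have to be found in the camera images.
- gloss_meter: Light-grey handheld gloss meter, a flat block 66 x 130 x 24 mm (x, y, z), all edges rounded to 8 mm radius, about 0.25 kg. Origin at the centre of the block; z points out of its BACK (battery hatch, metal-framed optics window), the dark display is on the -z face. At the start it lies display-down in the cutout (z up), axes parallel to the tray's. Turned over, z points down.
- meter_scoop_edge (a point): Middle of the meter's long edge that lies at the finger scoop: (-33, 0, 0) mm in the meter's frame.
- meter_far_edge (a point): Middle of the meter's other long edge, next to the plain foam: (+33, 0, 0) mm in the meter's frame.
- foam_tray: Fixed grey tray lined with firm charcoal foam; origin at bench level below the centre of the meter's cutout, z up. Outside it reaches from x = -100 to 128, y = -88 to 154 mm. Foam top at z = 50 mm, walls 48; but for x < -48 mm a lower ledge, foam at 28, walls 26. The meter (top at 51) is flush at its far edge and ends. Two shallow cutouts at y = 80 to 150 hold a hex key set and tweezers.
- cutout_floor (a point): Centre of the cutout's floor level, axes as the tray's: 27 mm above the bench, 23 mm below the foam top. The cutout is 69 x 133 mm (x, y), 1.5 mm to spare on every side of the meter; vertical walls. On the -x side its rim is 13.5 mm thick and only 38 mm above the bench.
- scoop (a point): Point at foam-top height over the meter's scoop edge, at (-35, 0, 50) mm of the tray. The finger scoop is a trench 60 mm wide in y that cuts through the rim, from 31 mm on the -x side of here (sloping end) to 43 mm on the +x side, under half the meter; its floor is 45 mm below here, 22 below the meter. A tip pointing down and to +x, some 35 degrees off vertical, gets under the edge.
- plain_foam (a point): Centre of the plain flat foam beyond the cutout, 90 x 164 mm (x, y), 50 mm above the bench; axes as the tray's. Raised about its far edge past upright, the meter falls over to lean at some 45 degrees on the edge between cutout and plain foam, its lower long edge in the cutout above the scoop; lifted and pushed there towards +x, it comes to lie flat here, display up.
- sample_base: Fixed grey-painted steel base, 150 x 210 x 16 mm (x, y, z), that carries the bright flat test panel, 120 x 180 x 2 mm, held by four small clips at its short ends (up to 3.5 mm high, over the last 6 mm of the panel's length). Origin at bench level at the centre; z up; y along its 210 mm length.
- panel_center (a point): Centre of the test panel's upper face, 18 mm above the bench; axes as those of the base.
- key_set: Orange hex key set, 24 x 92 x 18 mm, lying in a shallow cutout of the foam tray; leave alone. Origin at the centre of its underside.
- tweezers: Pale tweezers, 13 x 122 x 8 mm, in a shallow cutout of the foam tray; leave alone. Origin at the centre of the underside.
- vial_1: Clear vial with white cap, 41 mm across, 73 mm tall, standing at the back of the work; leave alone. Origin at the centre of its underside.
- vial_2: Clear vial with white cap, 41 mm across, 73 mm tall, standing at the back; leave alone. Origin at the centre of its underside.
- pellet_jar: Jar of pellets with a blue lid, 63 mm across, 82 mm tall; leave alone. Origin at the centre of its underside.
- die_1: Stepped die, 32 mm across, 30 mm tall; leave alone. Origin at the centre of its underside.
- die_3: Grey stepped die, 38 mm across, 18 mm tall; leave alone. Origin at the centre of its underside.
There are look-alikes about, which are no part of the job. What is meant by the gloss_meter is not blue, and is the smaller of those in its own colour.

How it is judged:
By the outcome, as a careful person would: the job done as asked, in the order asked, and still so for the second after the job is handed in, with the robot touching nothing.
It also fails if it takes over 64 s, if anything falls off the work surface, if the arm or the gripper's body presses on something with over 40 N, if the wrist force passes 120 N, or if a joint passes its speed limit or range.

## Robot

A 6-joint arm with a two-finger parallel gripper is mounted at the origin on a cart in front of the work surface, level with it; the furniture and walls round the work are solid. World frame = base frame: x ahead of the robot, y to its left, z up, the work surface at z = 0. Lengths are in m, angles in rad, forces in N, time in s.
With the tool pointing down it reaches from about 0.325 to 0.85 m from the base axis. Payload 4.4 kg.
Tool frame: the origin (TCP) lies midway between the tips of the shut fingers; the grasp point (between the pads) lies 19 mm behind it; z points along the fingers, y is the line along which they close (so a half turn about z gives the same grasp; the last joint's range is limited). The gripper opens to 94 mm and grips with 3 to 60 N. Pads are 16 mm wide; open, the fingers measure 119 mm over their backs; the gripper's body (75 mm by 177 mm) begins 78 mm behind the grasp point.
Start: joints at [-1.315, 0.207, 1.542, -0, 1.393, -0.15], TCP at [0.227, -0.528, 0.205] pointing down, gripper open.
Joint ranges: [-2.73, 2.73], [-0.86, 2.22], [0.23, 2.46], [-1.11, 4.25], [0.08, 2.63], [-2.82, 2.82]. Speed limits (rad/s): [2.79, 2.79, 3.14, 3.14, 3.14, 3.14].

## Interface

Orientations are given as a unit quaternion [w, x, y, z].
In Python, from cell import readout, viewer, arm gives the robot as it stands. The module is installed in compiled form; this text tells all that it offers.
- The arm moves only by the shell command python3 -m crank 'ROWS' [OPENING] [FORCE]. ROWS is rows parted by semicolons, their numbers by spaces, 1 to 20 of them, each of 6 numbers: dx, dy, dz in m, then a rotation vector rx, ry, rz in rad; each row shifts and turns the commanded pose from where the row before left it, along the tool's axes as they then stand; what a row does not reach is not made up. A row lasts 1/8 s, in which the tool goes at most 0.0625 m and 0.188 rad, less where a joint would pass 70% of its speed; a pose out of reach is approached as far as the arm can. OPENING is the finger opening in m, set as the command begins (- or left out keeps the last). The fingers move at their own pace and stop on an object; FORCE is the grip in N (left out, the last holds). Time passes only in rows, so rows that do not move let the fingers close. It prints the time, the measured TCP pose, the force, the opening and the grip force at its end.
- readout.get_state(): the state, without advancing time (a new reading comes with each control period).
- viewer.capture(name): name is "scene" or "side" or "wrist"; returns a dict with "pixels" (420x560x3 uint8, blue, green, red), "intrinsics" (3x3 intrinsics, pixels), "D" ([k1, k2, p1, p2, k3] as OpenCV has them; the pictures are not rectified), "origin" and "rotation" of the camera in the world; the wrist camera has in their place "tool_from_camera" (4x4, takes a point from camera to tool coordinates, whose origin is the TCP and whose axes are the flange's). Camera axes: x right, y down, z forward; pixel columns grow to the right and rows downward; lengths in m; the calibration is good to about 2 mm. A picture is of the moment at which its call begins: read the wrist's pose just before it. There is no depth.
- arm.hand_in(): hands the job in; it is judged then, once.
The state is a dict: "time_s": time; "q": joint angles; "joint_vel": joint speeds; "joint_torque": joint torques, N m; "tcp_pos": TCP position; "tool_rot": TCP orientation; "force": force on the tool from outside, world axes, zero at the start; "ft_torque": the same for the moment, N m; "grip_width": finger opening in m; "grasp_force": force on a finger pad.
Only numpy, scipy, OpenCV 4.12 (cv2) and the standard library are available. Lean on these libraries where they do the work, as an engineer would, in place of code of your own. Each camera call takes 0.05 s, during which the arm holds its last target. There are 200 camera calls.

## Working session

There is one attempt and no reset: what is moved stays moved. The work goes in short steps, Python scripts to look and compute and a shell command to move; the robot and the scene stay as the last step left them, time stands still between calls to the robot, and variables do not carry over. Pictures are saved under pics/ and viewed, at most 10 in all, crops included, and the job is handed in when it is done.

```bash
mkdir -p pics
cat > h.py <<'E'
import numpy as np, cv2
from cell import readout, viewer, arm
from scipy.spatial.transform import Rotation as R
def cap(n):
    s=readout.get_state(); c=viewer.capture(n)
    q=np.array(s["tool_rot"]).ravel(); Rt=R.from_quat(np.r_[q[1:],q[0]]).as_matrix()
    if n=="wrist":
        T=np.array(c["tool_from_camera"]); c["Rw"]=Rt@T[:3,:3]; c["o"]=np.array(s["tcp_pos"])+Rt@T[:3,3]
    else: c["Rw"]=np.array(c["rotation"]); c["o"]=np.array(c["origin"])
    c["img"]=np.array(c["pixels"]); return c
def ray(c,uv):
    p=cv2.undistortPoints(np.array(uv,float).reshape(-1,1,2),np.array(c["intrinsics"]),np.array(c["D"],float)).reshape(-1,2)
    return np.c_[p,np.ones(len(p))]@c["Rw"].T
def onz(c,uv,z):
    d=ray(c,uv); return c["o"]+d*((z-c["o"][2])/d[:,2])[:,None]
def proj(c,P):
    Pc=(np.array(P,float).reshape(-1,3)-c["o"])@c["Rw"]
    return cv2.projectPoints(Pc,np.zeros(3),np.zeros(3),np.array(c["intrinsics"]),np.array(c["D"],float))[0].reshape(-1,2)
E
python3 - <<'E'
from h import *
s=readout.get_state(); print(s)
for n in("scene","side","wrist"):
    c=cap(n); cv2.imwrite(f"pics/{n}0.png",c["img"]); print(n,c["o"].round(3),c["Rw"].round(3).tolist())
a=cv2.imread("pics/scene0.png");b=cv2.imread("pics/side0.png")
E
```

```text
{'time_s': 0.0, 'q': array([-1.31448039e+00,  2.07452453e-01,  1.54294423e+00, -4.11178990e-06,
        1.39351420e+00, -1.50472987e-01]), 'joint_vel': array([ 0.00117686, -0.00060462,  0.00186802,  0.00058229, -0.00280888,
        0.00067952]), 'joint_torque': array([ 3.55612781e-05, -3.70879018e+01, -2.81417495e+01,  6.97506079e-02,
        3.60602746e-02, -1.84298269e-04]), 'tcp_pos': array([ 0.22729926, -0.52727849,  0.20427703]), 'tool_rot': array([-1.15738457e-03,  9.79385825e-01,  2.01995202e-01, -6.33338319e-05]), 'force': array([-1.11367119, -0.12611871,  0.3967674 ]), 'ft_torque': array([-0.03476366, -0.01441464,  0.03932399]), 'grasp_force': 0.0, 'grip_width': 0.09425639784028766}
scene [-0.094  0.849  0.803] [0.167, -0.31, 0.828, -0.437]
side [-0.407  0.93   0.944] [0.2, -0.368, 0.796, -0.438]
wrist [ 0.292 -0.5    0.383] [[0.395, -0.891, -0.223], [-0.919, -0.383, -0.095], [-0.001, 0.242, -0.97]]
```

View pics/scene0.png

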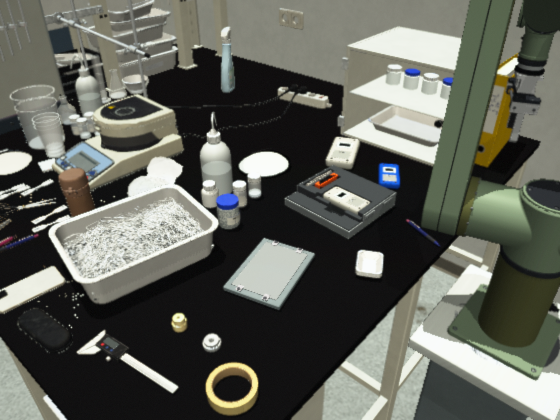

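View pics/side0.png

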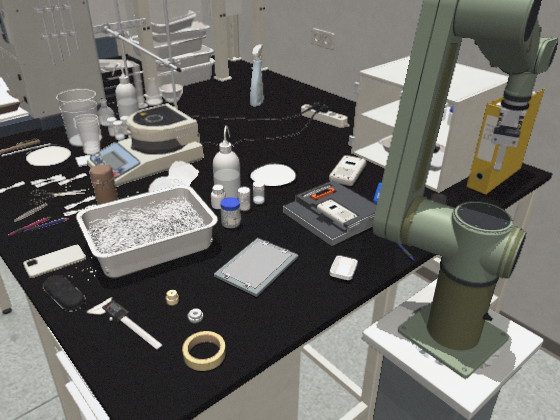

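```bash
sed -i 's/else: c\["Rw"\]=np.array(c\["rotation"\])/else: q=np.array(c["rotation"]); c["Rw"]=R.from_quat(np.r_[q[1:],q[0]]).as_matrix()/' h.py
python3 - <<'E'
from h import *
a=cv2.imread("pics/scene0.png")
cv2.imwrite("pics/crop0.png",cv2.resize(a[125:310,215:425],None,fx=3.2,fy=3.2,interpolation=cv2.INTER_CUBIC))
c=cap("scene")
for uv,z in [((347,199),.051),((342,151),.03),((389,176),.03),((369,263),.02),((270,271),.018)]: print(uv,onz(c,[uv],z).round(3))
E
```

```text
(347, 199) [[ 0.516 -0.13   0.051]]
(342, 151) [[ 0.72  -0.398  0.03 ]]
(389, 176) [[ 0.508 -0.355  0.03 ]]
(369, 263) [[0.334 0.033 0.02 ]]
(270, 271) [[0.503 0.214 0.018]]
```

View pics/crop0.png

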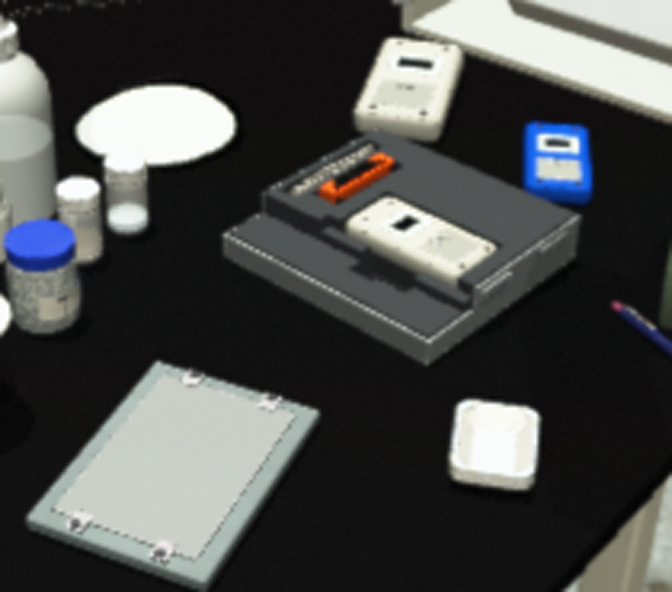

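Candidates (scene): (347,199) light-grey meter in the foam cutout; (342,151) larger light-grey one standing free; (389,176) blue one; (369,263) white box. The crop confirms that the one in the cutout is the gloss meter. The scoop and ledge face the panel (world +y), and the key set lies toward +x. Next, a wrist view from above.

```bash
python3 -m crank '.0485 -.031 -.013 0 0 0;.0485 -.031 -.013 0 0 0;.0485 -.031 -.013 0 0 0;.0485 -.031 -.013 0 0 0;.0485 -.031 -.013 0 0 0;.0485 -.031 -.013 0 0 0;.0485 -.031 -.013 0 0 0;.0485 -.031 -.013 0 0 0;.0485 -.031 -.013 0 0 0;0 0 0 0 0 0;0 0 0 0 0 0'
python3 - <<'E'
from h import *
c=cap("wrist"); cv2.imwrite("pics/w1.png",c["img"]); print(c["o"],readout.get_state()["tcp_pos"])
import pickle; pickle.dump({k:c[k] for k in("o","Rw","img","intrinsics","D")},open("w1.pkl","wb"))
E
```

```text
time_s: 1.58
tcp_pos: [0.5175, -0.0993, 0.3219]
tool_rot: [0.0, 0.979, 0.202, -0.001]
force: [0.1, -0.3, -0.2]
grip_width: 0.0939
grasp_force: 0.0
[ 0.58264815 -0.07142525  0.50077662] [ 0.51717966 -0.09984786  0.32171078]
```

View pics/w1.png

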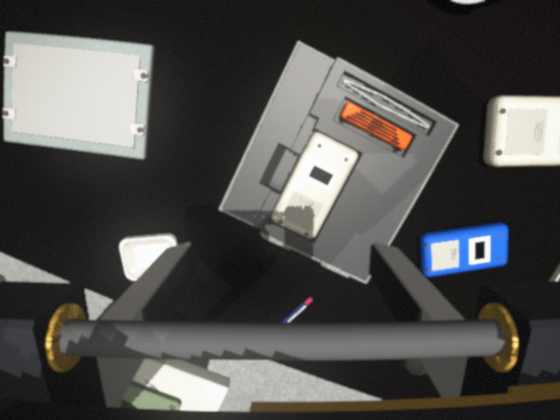

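The wrist view shows all of it: meter centre near (320,187) with the scoop to its left at (280,168), tray corners (299,41), (458,124), (369,283) and (220,209), base corners (6,31), (153,44), (145,158) and (4,143).

Run:
```python
from h import *
import pickle; c=pickle.load(open("w1.pkl","rb")); im=c["img"]
hsv=cv2.cvtColor(im,cv2.COLOR_BGR2HSV); V=hsv[...,2]
for t in(40,60,90,120): print(t,V[187,320]>t)
print("vals meter",im[205,300],im[215,295],"foam",im[190,370],"base",im[45,80],im[90,80],"bench",im[30,200])
# tray: V between
def comp(m,seed):
    m=cv2.morphologyEx(m.astype(np.uint8),cv2.MORPH_CLOSE,np.ones((5,5)))
    n,l=cv2.connectedComponents(m); k=(l==l[seed[1],seed[0]]).astype(np.uint8)
    return max(cv2.findContours(k,0,1)[0],key=cv2.contourArea)
tr=comp(V>40,(390,190)); ap=cv2.approxPolyDP(tr,6,True).reshape(-1,2); print("tray",ap.tolist())
ba=comp(V>70,(80,90)); bp=cv2.approxPolyDP(ba,5,True).reshape(-1,2); print("base",bp.tolist())
me=comp((V>105)&(hsv[...,1]<60),(335,160)); r=cv2.boxPoints(cv2.minAreaRect(me)); print("meter",r.tolist(),cv2.contourArea(me))
for nm,p,z in(("tray .048",ap,.048),("tray .026",ap,.026),("base",bp,.016),("meter",r,.043)): 
    P=onz(c,p,z); print(nm,P[:,:2].round(4).tolist(),np.linalg.norm(P-np.roll(P,-1,0),axis=1).round(4))
```

```text
40 True
60 True
90 True
120 True
vals meter [180 196 199] [109 119 122] foam [116 119 121] base [193 201 192] [220 224 227] bench [21 25 22]
tray [[44, 338], [53, 370], [95, 356], [106, 406], [143, 410], [149, 419], [267, 419], [559, 398], [559, 382], [460, 395], [469, 356], [508, 371], [519, 338], [503, 305], [488, 303], [468, 321], [431, 278], [504, 266], [506, 223], [423, 232], [419, 265], [393, 245], [459, 124], [299, 39], [248, 127], [217, 209], [363, 284], [376, 250], [421, 309], [420, 321], [296, 323], [311, 296], [277, 323], [147, 321], [147, 305], [182, 273], [177, 266], [191, 242], [164, 204], [137, 202], [111, 218], [91, 268], [99, 288], [83, 289], [84, 305], [61, 304]]
base [[5, 32], [5, 141], [144, 159], [151, 44]]
meter [[208.61288452148438, 203.8184051513672], [299.9111022949219, 35.63743209838867], [459.6841125488281, 122.37135314941406], [368.3858947753906, 290.5523376464844]] 30384.0
tray .048 [[0.1554, 0.138], [0.1029, 0.1127], [0.1608, 0.0551], [0.0737, 0.0159], [0.0938, -0.0418], [0.0801, -0.0558], [0.1606, -0.2285], [0.3681, -0.673], [0.3954, -0.6501], [0.3168, 
[... 1714 characters left out ...]
-0.0187], [0.4215, 0.0342], [0.4092, 0.0701], [0.3724, 0.0978], [0.2868, 0.1048], [0.2605, 0.0851], [0.2483, 0.1077], [0.2227, 0.0997], [0.2082, 0.1344]] [0.0611 0.0856 0.1001 0.0641 0.0206 0.1998 0.5144 0.0374 0.1826 0.0771
 0.082  0.0632 0.0725 0.0259 0.0407 0.1001 0.1124 0.0667 0.1233 0.0498
 0.0511 0.1851 0.2362 0.1262 0.1181 0.2349 0.0545 0.1211 0.0204 0.1884
 0.0495 0.0669 0.1969 0.0273 0.0775 0.0126 0.0429 0.0645 0.0379 0.046
 0.0859 0.0328 0.0257 0.0269 0.0376 0.0748]
base [[0.5551, 0.3224], [0.413, 0.2814], [0.4668, 0.0826], [0.6108, 0.1231]] [0.1478 0.2059 0.1496 0.2069]
meter [[0.4509, -0.0242], [0.6872, -0.0509], [0.6767, -0.2789], [0.4222, -0.2742]] [0.2378 0.2283 0.2545 0.2516]
```

Meter and panel poses are consistent with the given sizes. I'll cross-check both with the scene camera and write a move calculator.

```bash
cat >> h.py <<'E'
YAW=np.deg2rad(-93.7); O=np.array([.5265,-.1398,0])
Rtr=R.from_euler("z",YAW).as_matrix()
def tray(P): return O+np.array(P,float)@Rtr.T/1000
def totray(P): return (np.array(P)-O)@Rtr*1000
def toolR(phi,yaw=YAW):  # tool y=tray x, tool x=tray y, z down; phi>0: tip to +x
    c,s=np.cos(np.deg2rad(phi)),np.sin(np.deg2rad(phi))
    return R.from_euler("z",yaw).as_matrix()@np.array([[0,c,s],[1,0,0],[0,s,-c]])
def now():
    s=readout.get_state(); q=np.array(s["tool_rot"]); return np.array(s["tcp_pos"]),R.from_quat(np.r_[q[1:],q[0]]).as_matrix(),s
def rows(p,Rg,a=None,n=None):
    """equal screw rows from pose a (default: now) to (p,Rg)"""
    from scipy.linalg import logm,expm
    pc,Rc=a if a else now()[:2]
    T=np.eye(4);T[:3,:3]=Rc.T@Rg;T[:3,3]=Rc.T@(np.array(p)-pc)
    L=np.real(logm(T)); n=n or int(np.ceil(max(np.linalg.norm(T[:3,3])/.055,np.linalg.norm(R.from_matrix(T[:3,:3]).as_rotvec())/.16,1)))
    S=expm(L/n); print(n,"x",S[:3,3].round(4),R.from_matrix(S[:3,:3]).as_rotvec().round(4))
def tp(phi,Lx,Lz,w): # TCP (tray mm) with lower finger inner tip at Lx,Lz and opening w
    c,s=np.cos(np.deg2rad(phi)),np.sin(np.deg2rad(phi)); return [Lx+c*w/2,0,Lz+s*w/2]
E
python3 - <<'E'
from h import *
import pickle; w=pickle.load(open("w1.pkl","rb")); c=cap("scene")
def comp(im,seed,t):
    m=((im.min(2)>t)).astype(np.uint8); n,l=cv2.connectedComponents(m)
    return max(cv2.findContours((l==l[seed[1],seed[0]]).astype(np.uint8),0,1)[0],key=cv2.contourArea)
for nm,k,seed in(("wrist",w,(335,160)),("scene",c,(335,192))):
  for t in(140,160):
    m=comp(k["img"],seed,t); r=cv2.boxPoints(cv2.minAreaRect(m)); P=onz(k,r,.046)
    print(nm,t,totray(P)[:,:2].round(1).tolist())
B=np.array([.5114,.2024]); 
m=comp(c["img"],(255,290),60); 
ap=cv2.approxPolyDP(m,5,True).reshape(-1,2); P=onz(c,ap,.016)[:,:2]; print("base scene",ap.tolist(),P.round(4).tolist(),P.mean(0))
m=comp(c["img"],(268,268),170) ; r=cv2.approxPolyDP(m,5,True).reshape(-1,2); P=onz(c,r,.018)[:,:2]; print("panel scene",r.tolist(),P.round(4).tolist(),P.mean(0))
p,Rc,s=now(); print(s["q"].round(2))
c,sn=np.cos(np.deg2rad(35)),np.sin(np.deg2rad(35)); t=np.array(tp(35,-24,17,94)); print(t)
rows(tray(t-110*np.array([sn,0,-c])),toolR(35))
E
```

```text
wrist 140 [[-32.9, -55.4], [-31.2, 64.9], [32.6, 64.7], [34.2, -57.8]]
wrist 160 [[-32.2, -55.5], [-30.6, 64.3], [32.0, 64.1], [33.7, -57.8]]
scene 140 [[-39.4, 53.2], [30.3, 88.3], [31.8, -41.6], [-34.6, -69.7]]
scene 160 [[-36.5, 54.7], [30.7, 88.3], [31.5, -38.8], [-32.4, -65.8]]
base scene [[263, 238], [223, 287], [278, 309], [314, 253]] [[0.6067, 0.128], [0.5506, 0.3268], [0.4061, 0.2942], [0.4648, 0.088]] [0.5070602 0.2092694]
panel scene [[264, 239], [232, 283], [278, 304], [311, 254]] [[0.6, 0.1313], [0.5427, 0.3048], [0.4149, 0.2842], [0.4668, 0.0981]] [0.50609758 0.20458762]
[-0.36  0.04  1.49 -0.    1.61  0.81]
[14.50014608  0.         43.95809251]
5 x [ 0.0047 -0.0103  0.0366] [-0.12   -0.0284  0.091 ]
```

```bash
python3 -m crank '.0047 -.0103 .0366 -.12 -.0284 .091;.0047 -.0103 .0366 -.12 -.0284 .091;.0047 -.0103 .0366 -.12 -.0284 .091;.0047 -.0103 .0366 -.12 -.0284 .091;.0047 -.0103 .0366 -.12 -.0284 .091;0 0 0 0 0 0;0 0 0 0 0 0'
cat > g.py <<'E'
import sys; from h import *
# g.py phi x z [y] [n]: go to tray-mm TCP pose
a=[float(v) for v in sys.argv[1:]]; p,Rc,s=now(); e=R.from_matrix(Rc)
print("now tray",totray(p).round(1),"phi",np.rad2deg(np.arctan2((Rc[:,2]@Rtr)[0],-Rc[2,2])).round(1),"q",s["q"].round(2),"F",s["force"].round(1),"w",round(s["grip_width"],4),"t",round(s["time_s"],2))
if len(a)>2: rows(tray([a[1],a[3] if len(a)>3 else 0,a[2]]),toolR(a[0]),n=int(a[4]) if len(a)>4 else None)
E
python3 g.py 35 14.5 44 0; python3 g.py
```

```text
time_s: 2.55
tcp_pos: [0.5316, -0.0915, 0.1362]
tool_rot: [0.3, 0.953, -0.03, -0.008]
force: [1.5, -0.2, -0.2]
grip_width: 0.094
grasp_force: 0.0
now tray [-48.5   2.  136.2] phi 35.0 q [ 0.03  0.3   1.71 -0.64  1.26  1.91] F [ 1.5 -0.2 -0.2] w 0.094 t 2.55
3 x [-0.0007 -0.0004  0.0372] [-0.0002 -0.0009 -0.0001]
now tray [-48.5   2.  136.2] phi 35.0 q [ 0.03  0.3   1.71 -0.64  1.26  1.91] F [ 1.5 -0.2 -0.2] w 0.094 t 2.55
```

```bash
python3 -m crank '-.0007 0 .037 0 0 0;-.0007 0 .037 0 0 0;-.0006 0 .02 0 0 0;0 0 .0175 0 0 0;0 0 0 0 0 0'
python3 - <<'E'
from h import *
cv2.imwrite("pics/w2.png",cap("wrist")["img"])
E
python3 g.py
```

```text
time_s: 3.18
tcp_pos: [0.5256, -0.1555, 0.0448]
tool_rot: [0.301, 0.953, -0.031, -0.008]
force: [-1.0, -0.2, 0.0]
grip_width: 0.094
grasp_force: 0.0
now tray [15.1  0.5 45.1] phi 35.0 q [-0.08  0.42  1.79 -0.72  1.05  1.96] F [-0.  -0.2  0.1] w 0.0938 t 3.23
```

View pics/w2.png

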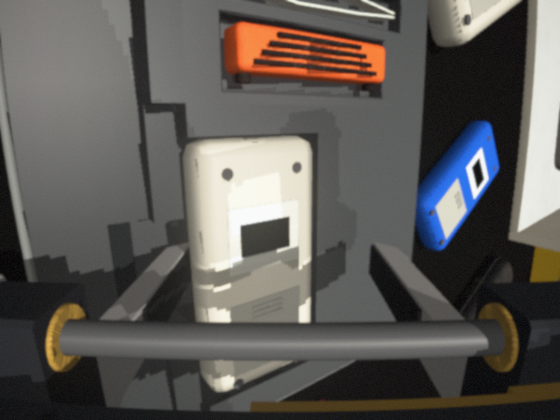

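The wrist view shows the left finger beside the meter's scoop edge, going under it near (190,270). The right finger is clear above the foam. Raising the edge now.

```bash
python3 -m crank '0 .0022 -.004 0 0 0;0 .0022 -.004 0 0 0;0 .0037 -.0053 0 0 0;0 .0037 -.0053 0 0 0;0 .005 -.0044 0 0 0;0 .005 -.0044 0 0 0;0 0 0 0 0 0'
python3 - <<'E'
from h import *
a=cap("wrist")["img"];b=cap("scene")["img"][150:255,270:410]
cv2.imwrite("pics/w3.png",np.hstack([cv2.resize(a,(400,300)),cv2.resize(b,(400,300),interpolation=cv2.INTER_CUBIC)]))
E
python3 g.py
```

```text
time_s: 4.1
tcp_pos: [0.526, -0.1539, 0.0788]
tool_rot: [0.299, 0.954, -0.03, -0.007]
force: [0.6, 7.7, -1.2]
grip_width: 0.0939
grasp_force: 3.0
now tray [14.4  0.2 78.5] phi 34.8 q [-0.09  0.36  1.78 -0.7   1.1   1.91] F [0.8 8.2 0.8] w 0.094 t 4.2
```

View pics/w3.png

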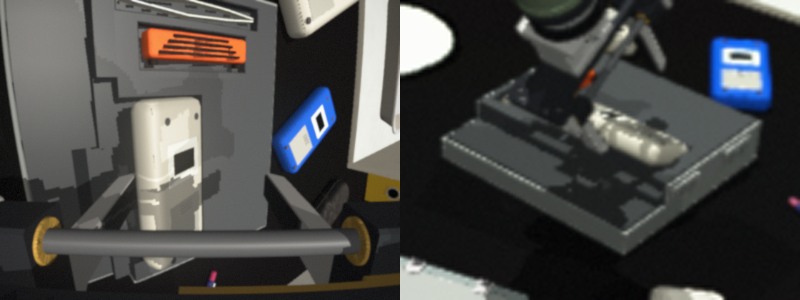

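The meter is tilting about its far edge: its outline narrows, with the back edge in the cutout. Continuing the raise to about 55°.

```bash
python3 -m crank '0 .005 -.0035 0 0 0;0 .0055 -.0033 0 0 0;0 .0038 -.0016 0 0 0;0 .0038 -.0016 0 0 0;0 0 0 0 0 0'
python3 - <<'E'
from h import *
a=cap("wrist")["img"];b=cap("scene")["img"][150:255,270:410]
cv2.imwrite("pics/w4.png",np.hstack([cv2.resize(a,(400,300)),cv2.resize(b,(400,300),interpolation=cv2.INTER_CUBIC)]))
E
python3 g.py
```

```text
time_s: 4.82
tcp_pos: [0.5245, -0.1658, 0.0974]
tool_rot: [0.301, 0.953, -0.03, -0.009]
force: [0.7, 0.6, 1.2]
grip_width: 0.0938
grasp_force: 0.2
now tray [25.8 -0.4 97.1] phi 35.0 q [-0.1   0.33  1.77 -0.69  1.12  1.87] F [0.5 0.6 0.6] w 0.0943 t 4.92
```

View pics/w4.png

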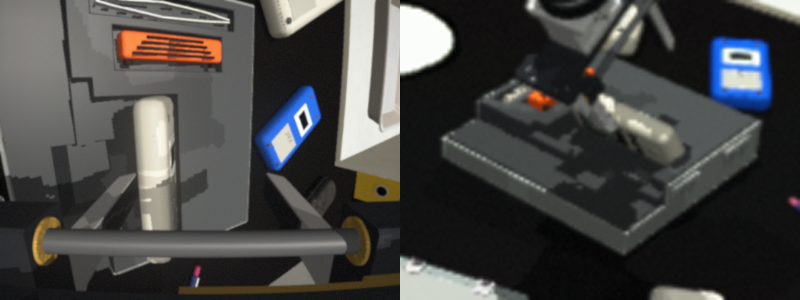

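```bash
python3 -m crank '0 0 .007 0 0 0;0 0 .007 0 0 0'
python3 -m crank '0 -.005 0 0 0 0;0 -.005 0 0 0 0;0 -.005 0 0 0 0' .064 ; python3 g.py; python3 -m crank '0 -.005 0 0 0 0;0 -.005 0 0 0 0;0 -.004 0 0 0 0' .036; python3 g.py
```

```text
time_s: 5.18
tcp_pos: [0.5238, -0.1735, 0.0849]
tool_rot: [0.301, 0.953, -0.03, -0.009]
force: [0.1, 0.5, 1.1]
grip_width: 0.0939
grasp_force: 0.3
time_s: 5.55
tcp_pos: [0.5247, -0.1606, 0.0766]
tool_rot: [0.301, 0.953, -0.03, -0.009]
force: [-0.2, 0.4, -0.2]
grip_width: 0.0672
grasp_force: 0.2
now tray [20.9 -0.5 76.6] phi 35.0 q [-0.1   0.37  1.78 -0.7   1.09  1.9 ] F [-0.2  0.4 -0.2] w 0.0672 t 5.55
time_s: 5.92
tcp_pos: [0.5256, -0.1492, 0.0688]
tool_rot: [0.301, 0.953, -0.03, -0.009]
force: [-0.7, -0.5, 0.6]
grip_width: 0.038
grasp_force: 0.2
now tray [ 9.4 -0.3 68.8] phi 35.0 q [-0.07  0.38  1.78 -0.7   1.09  1.93] F [-0.7 -0.5  0.6] w 0.038 t 5.92
```

Now the final close.

```bash
python3 -m crank '0 -.004 0 0 0 0;0 -.002 0 0 0 0;0 0 0 0 0 0;0 0 0 0 0 0' .02 25
python3 - <<'E'
from h import *
a=cap("wrist")["img"];b=cap("scene")["img"][150:255,270:410]
cv2.imwrite("pics/w5.png",np.hstack([cv2.resize(a,(400,300)),cv2.resize(b,(400,300),interpolation=cv2.INTER_CUBIC)]))
E
python3 g.py
```

```text
time_s: 6.42
tcp_pos: [0.5259, -0.1449, 0.0657]
tool_rot: [0.301, 0.953, -0.03, -0.009]
force: [-0.6, -0.2, 0.6]
grip_width: 0.024
grasp_force: 24.9
now tray [ 5.1 -0.3 65.7] phi 35.0 q [-0.07  0.39  1.78 -0.7   1.09  1.94] F [-0.5  0.1 -0.2] w 0.0236 t 6.53
```

View pics/w5.png

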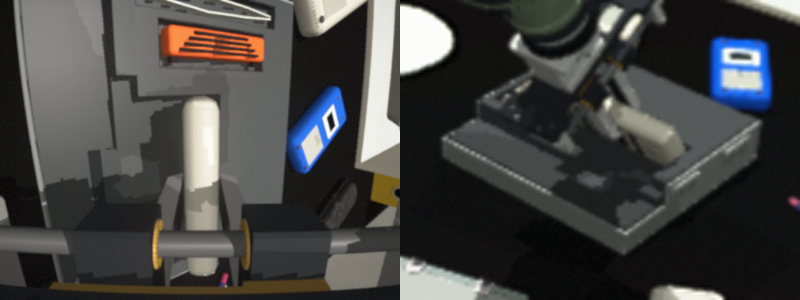

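Held across its 24 mm thickness, at about 55° with the far edge in the cutout. Bringing it upright about that edge.

```bash
python3 g.py 0 19.5 72 0 6
python3 - <<'E'
from h import *
rows(tray([30.3,0,69]),toolR(-30),a=(tray([19.5,0,72]),toolR(0)),n=5)
E
```

```text
now tray [ 5.1 -0.3 65.7] phi 35.0 q [-0.07  0.39  1.78 -0.7   1.09  1.94] F [-0.5  0.1 -0.2] w 0.0236 t 6.53
6 x [ 0.      0.0027 -0.0002] [ 0.1019 -0.0004  0.0002]
5 x [-0.      0.0023  0.0001] [ 0.1047 -0.     -0.    ]
```

```bash
python3 -m crank '0 .0025 -.0004 .102 0 0;0 .0025 -.0004 .102 0 0;0 .0027 -.0002 .102 0 0;0 .0027 -.0002 .102 0 0;0 .0027 -.0002 .102 0 0;0 .0027 -.0002 .102 0 0;0 0 0 0 0 0'; python3 g.py -30 30.3 69 0 5
```

```text
time_s: 7.4
tcp_pos: [0.5246, -0.1606, 0.072]
tool_rot: [-0.0, 0.999, -0.033, 0.001]
force: [-1.2, -0.0, -3.0]
grip_width: 0.024
grasp_force: 25.0
now tray [20.9 -0.6 72. ] phi -0.0 q [-0.46  0.3   1.73  0.    1.12  1.18] F [-1.2 -0.  -3. ] w 0.024 t 7.4
5 x [0.0001 0.002  0.0002] [ 0.1047 -0.0004 -0.0003]
```

```bash
python3 -m crank '0 .0018 0 .105 0 0;0 .0018 0 .105 0 0;0 .0018 .0003 .105 0 0;0 .0018 .0003 .105 0 0;0 .0018 .0003 .105 0 0;0 0 0 0 0 0'; python3 g.py
python3 - <<'E'
from h import *
a=cap("wrist")["img"];b=cap("scene")["img"][150:255,270:410]
cv2.imwrite("pics/w6.png",np.hstack([cv2.resize(a,(400,300)),cv2.resize(b,(400,300),interpolation=cv2.INTER_CUBIC)]))
E
```

```text
time_s: 8.15
tcp_pos: [0.5234, -0.1674, 0.0675]
tool_rot: [-0.259, 0.965, -0.031, 0.007]
force: [-0.5, -0.4, -2.8]
grip_width: 0.0236
grasp_force: 25.0
now tray [27.7 -1.3 67.5] phi -30.1 q [-0.72  0.49  1.58  0.41  1.43  0.78] F [-0.5 -0.4 -2.8] w 0.0236 t 8.15
```

View pics/w6.png

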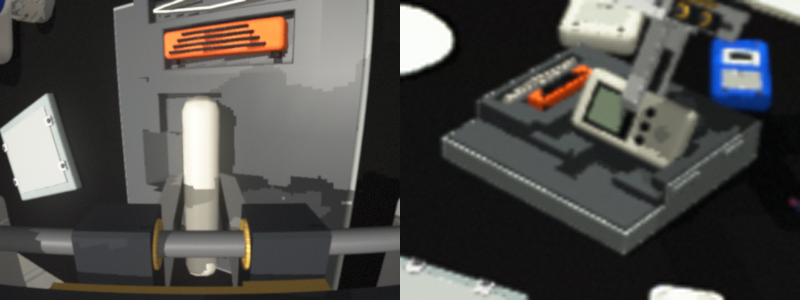

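The meter is held 30° past upright in free air (wrist force equals its weight), display toward the scoop side, lower edge in the cutout. I'll set its edge down, ease the fingers open and withdraw so it leans over.

```bash
python3 -m crank '0 .0007 .0003 0 0 0;0 .0007 .0003 0 0 0;0 0 0 0 0 0'; python3 -m crank '0 0 0 0 0 0;0 0 0 0 0 0;0 0 -.005 0 0 0;0 0 -.007 0 0 0;0 0 -.01 0 0 0;0 0 -.01 0 0 0;0 0 -.04 0 0 0;0 0 -.05 0 0 0;0 0 0 0 0 0' .029; python3 g.py 0 -20 230 -20
python3 - <<'E'
from h import *
b=cap("scene")["img"][150:255,270:410];a=cap("side")["img"][150:255,270:410]
cv2.imwrite("pics/w7.png",np.hstack([cv2.resize(a,(400,300),interpolation=cv2.INTER_CUBIC),cv2.resize(b,(400,300),interpolation=cv2.INTER_CUBIC)]))
E
```

```text
time_s: 8.62
tcp_pos: [0.5245, -0.1676, 0.0686]
tool_rot: [-0.259, 0.965, -0.03, 0.009]
force: [0.3, 0.3, -1.8]
grip_width: 0.0237
grasp_force: 25.0
time_s: 9.75
tcp_pos: [0.5226, -0.233, 0.1783]
tool_rot: [-0.256, 0.966, -0.03, 0.013]
force: [0.3, 0.3, 0.7]
grip_width: 0.0292
grasp_force: 0.0
now tray [ 93.3   2.1 178.3] phi -29.8 q [-0.8   0.42  1.42  0.38  1.66  0.8 ] F [0.3 0.3 0.7] w 0.0292 t 9.75
4 x [-0.0054 -0.0313 -0.0033] [-0.1298 -0.0023  0.0006]
```

View pics/w7.png

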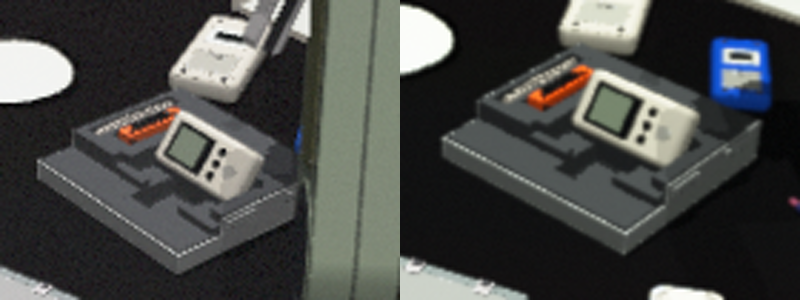

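The meter rests leaning on the cutout rim, display facing up and toward the scoop, as described. I'll triangulate the display face from wrist and scene views (numbers only).

```bash
python3 -m crank '-.006 -.0276 -.025 -.13 0 0;-.006 -.0276 -.025 -.13 0 0;-.006 -.0276 -.025 -.13 0 0;-.006 -.0276 -.025 -.13 0 0;0 0 0 0 0 0;0 0 0 0 0 0' .08; python3 g.py
python3 - <<'E'
from h import *
import pickle
D={n:cap(n) for n in("wrist","scene","side")}
D={n:{k:c[k] for k in("o","Rw","img","intrinsics","D")} for n,c in D.items()}; pickle.dump(D,open("d.pkl","wb"))
for n,c in D.items():
    im=c["img"]; ctr=proj(c,tray([[28,0,62]]))[0]
    m=(im.min(2)>110).astype(np.uint8); k,l,st,ce=cv2.connectedComponentsWithStats(m)
    j=min((i for i in range(1,k) if st[i,4]>150),key=lambda i:np.hypot(*(ce[i]-ctr)))
    cn=max(cv2.findContours((l==j).astype(np.uint8),0,1)[0],key=cv2.contourArea)
    full=cv2.drawContours(np.zeros_like(m),[cn],-1,1,-1)
    full=cv2.erode(full,np.ones((3,3)))
    dk=((im.max(2)<170)&(full>0)).astype(np.uint8)
    k2,l2,s2,c2=cv2.connectedComponentsWithStats(dk); o=np.argsort(-s2[1:,4])[:4]+1
    print(n,"ctr",ctr.round(0),"area",st[j,4],"hull",cv2.boxPoints(cv2.minAreaRect(cn)).round(0).tolist())
    print("  quad",cv2.approxPolyDP(cv2.convexHull(cn),4,True).reshape(-1,2).tolist())
    for i in o:
        q=max(cv2.findContours((l2==i).astype(np.uint8),0,1)[0],key=cv2.contourArea); print("  dark",s2[i,4],c2[i].round(1),cv2.approxPolyDP(cv2.convexHull(q),2.5,True).reshape(-1,2).tolist())
E
```

```text
time_s: 10.6
tcp_pos: [0.4998, -0.1558, 0.3008]
tool_rot: [-0.004, 1.0, -0.031, -0.001]
force: [0.2, -0.4, -0.3]
grip_width: 0.0798
grasp_force: 0.0
now tray [ 17.7 -25.6 300.8] phi -0.4 q [-0.47  0.04  1.53  0.01  1.57  1.16] F [ 0.2 -0.4 -0.3] w 0.0798 t 10.6
wrist ctr [292. 164.] area 390 hull [[274.0, 159.0], [274.0, 126.0], [289.0, 126.0], [289.0, 159.0]]
  quad [[275, 126], [289, 136], [281, 159], [274, 156]]
  dark 288 [280.3 142.6] [[275, 128], [288, 137], [280, 158], [276, 157]]
scene ctr [352. 189.] area 549 hull [[329.0, 192.0], [338.0, 172.0], [374.0, 189.0], [365.0, 209.0]]
  quad [[338, 174], [373, 189], [363, 207], [331, 193]]
  dark 302 [344.2 187.9] [[339, 178], [355, 184], [349, 198], [334, 192]]
  dark 28 [355.  195.9] [[357, 192], [353, 200]]
  dark 19 [361.2 196.3] [[362, 194], [363, 198], [360, 198]]
  dark 14 [358.2 188.6] [[359, 187], [357, 190]]
side ctr [343. 203.] area 439 hull [[323.0, 204.0], [333.0, 186.0], [362.0, 204.0], [352.0, 222.0]]
  quad [[333, 188], [362, 205], [352, 218], [325, 205]]
  dark 229 [335.9 201.4] [[333, 192], [345, 199], [339, 211], [327, 204]]
  dark 21 [346.3 204.8] [[349, 202], [344, 208]]
  dark 20 [349.6 209.9] [[351, 208], [348, 212]]
  dark 10 [343.  211.2] [[342, 210], [343, 213]]
```

Run:
```python
from h import *
import pickle
c=pickle.load(open("d.pkl","rb"))["wrist"]; im=c["img"]; 
print(im[90:250:8,296].min(1).tolist()); print(im[170,200:380:6].min(1).tolist());print(im[150,200:380:6].min(1).tolist()); print(im[200,200:380:6].min(1).tolist())
S=cv2.cvtColor(im,cv2.COLOR_BGR2HSV)
print("sat/val",S[200,200:380:6,1].tolist())
for t in(80,140,170):
    m=(im.min(2)>t).astype(np.uint8); k,l,st,ce=cv2.connectedComponentsWithStats(m)
    for i in range(1,k):
        if st[i,4]>100 and 200<ce[i][0]<380 and ce[i][1]<280:
            cn=max(cv2.findContours((l==i).astype(np.uint8),0,1)[0],key=cv2.contourArea); print(t,st[i].tolist(),ce[i].round(),cv2.boxPoints(cv2.minAreaRect(cn)).round(0).tolist())
```

```text
[154, 169, 152, 198, 197, 198, 201, 199, 199, 199, 200, 199, 201, 200, 200, 196, 161, 69, 34, 33]
[141, 142, 143, 125, 79, 83, 151, 152, 153, 153, 156, 154, 180, 147, 85, 54, 200, 237, 219, 135, 136, 133, 132, 130, 127, 129, 127, 126, 124, 147]
[147, 148, 152, 102, 80, 95, 157, 157, 160, 163, 160, 164, 89, 124, 118, 97, 199, 239, 219, 139, 143, 144, 141, 137, 138, 135, 135, 134, 132, 169]
[135, 136, 138, 137, 139, 140, 139, 131, 140, 142, 140, 144, 177, 157, 144, 176, 199, 234, 217, 121, 122, 122, 121, 118, 118, 118, 116, 128, 133, 95]
sat/val [6, 4, 4, 7, 4, 4, 7, 4, 7, 4, 9, 7, 33, 30, 26, 32, 27, 15, 22, 14, 6, 6, 4, 6, 8, 4, 4, 2, 6, 10]
80 [185, 25, 196, 210, 34809] [283. 127.] [[185.0, 26.0], [380.0, 24.0], [382.0, 233.0], [187.0, 235.0]]
140 [186, 26, 194, 207, 23412] [279. 109.] [[183.0, 230.0], [186.0, 24.0], [379.0, 27.0], [377.0, 232.0]]
170 [186, 27, 152, 200, 3572] [242.  70.] [[102.0, 162.0], [236.0, -39.0], [339.0, 29.0], [204.0, 230.0]]
170 [242, 39, 110, 15, 899] [294.  46.] [[242.0, 53.0], [242.0, 39.0], [351.0, 39.0], [351.0, 53.0]]
170 [271, 106, 42, 115, 2541] [299. 167.] [[270.0, 219.0], [272.0, 105.0], [313.0, 106.0], [311.0, 220.0]]
170 [245, 112, 23, 21, 331] [258. 120.] [[245.0, 112.0], [267.0, 112.0], [267.0, 132.0], [245.0, 132.0]]
170 [348, 191, 25, 41, 109] [366. 219.] [[348.0, 230.0], [372.0, 191.0], [388.0, 201.0], [364.0, 240.0]]
```

Run:
```python
from h import *
import pickle
D=pickle.load(open("d.pkl","rb")); c=D["wrist"]
print("cam tray",totray(c["o"]).round(1))
o=totray(c["o"])
for col in(271,313.5):
    for z in(45,75): print(col,z,totray(onz(c,[(col,165)],z/1000)).round(1))
print("ends at z65",totray(onz(c,[(293,105.5),(293,220.5)],.065)).round(1))
def meas(x,z,col):  # signed px of point
    return proj(c,tray([[x,0,z]]))[0][0]
for al in range(34,64,3):
    a=np.deg2rad(al); u=np.array([np.cos(a),np.sin(a)]); nb=np.array([np.sin(a),-np.cos(a)]) # up-slope dir, back normal(down,+x)
    cz=27+8+25*u[1]+4*abs(nb[1])          # centre z from lowest back corner circle
    # back face: (rim-centre).nb=12
    cx=34.5-(12-(50-cz)*nb[1])/nb[0]
    C=np.array([cx,cz]); pts=[C+s*25*u+t*4*nb+8*np.array([np.cos(k),np.sin(k)]) for s in(-1,1) for t in(-1,1) for k in np.linspace(0,2*np.pi,60)]
    px=proj(c,[tray([p[0],0,p[1]]) for p in pts])[:,0]
    # display centre on front (if centred across width)
    f=C-12*nb; q={n:proj(D[n],[tray([f[0]+h*u[0],y,f[1]+h*u[1]]) for h in(0,) for y in(20,40)]).round(1).tolist() for n in("scene","side")}
    print(al,"C",C.round(1),"px",px.min().round(1),px.max().round(1),q)
```

```text
cam tray [ 18.7  45.3 479.6]
271 45 [[ 3.2 -3.7 45. ]]
271 75 [[ 4.3 -0.3 75. ]]
313.5 45 [[54.8 -3.5 45. ]]
313.5 75 [[52.3 -0.1 75. ]]
ends at z65 [[ 28.8  65.4  65. ]
 [ 30.  -67.9  65. ]]
34 C [16.4 52.3] px 256.5 308.5 {'scene': [[342.9, 189.2], [337.6, 186.7]], 'side': [[334.4, 202.0], [330.2, 199.4]]}
37 C [18.9 53.2] px 259.0 310.2 {'scene': [[343.3, 188.8], [338.0, 186.3]], 'side': [[334.8, 201.7], [330.7, 199.1]]}
40 C [20.8 54.1] px 261.1 311.4 {'scene': [[343.6, 188.5], [338.3, 185.9]], 'side': [[335.2, 201.4], [331.0, 198.8]]}
43 C [22.2 55. ] px 262.9 312.2 {'scene': [[343.9, 188.2], [338.5, 185.7]], 'side': [[335.4, 201.2], [331.2, 198.6]]}
46 C [23.4 55.8] px 264.5 312.7 {'scene': [[344.0, 188.0], [338.7, 185.5]], 'side': [[335.6, 201.1], [331.4, 198.5]]}
49 C [24.2 56.5] px 265.9 312.8 {'scene': [[344.1, 187.9], [338.8, 185.4]], 'side': [[335.7, 200.9], [331.5, 198.4]]}
52 C [24.9 57.2] px 267.1 312.7 {'scene': [[344.2, 187.8], [338.8, 185.3]], 'side': [[335.7, 200.9], [331.6, 198.3]]}
55 C [25.3 57.8] px 268.2 312.4 {'scene': [[344.2, 187.8], [338.9, 185.2]], 'side': [[335.7, 200.8], [331.6, 198.3]]}
58 C [25.5 58.3] px 269.3 311.8 {'scene': [[344.2, 187.8], [338.8, 185.2]], 'side': [[335.7, 200.8], [331.6, 198.3]]}
61 C [25.7 58.8] px 270.2 311.1 {'scene': [[344.1, 187.8], [338.8, 185.3]], 'side': [[335.7, 200.9], [331.5, 198.3]]}
```

Reading the silhouette, the meter leans at about 57° (centre near (26, 58) mm of the tray). That's steep for a straddling grasp, so I'll pinch its upper edge shallowly and ease it to 45°.

```bash
python3 g.py -33 82.4 144.6 0 6
```

```text
now tray [ 19.3 -25.6 300.3] phi -0.5 q [-0.47  0.04  1.53  0.01  1.57  1.16] F [-0.3 -0.3 -0.2] w 0.0796 t 10.75
6 x [0.0043 0.0167 0.0229] [ 0.0947  0.0005 -0.0001]
```

```bash
python3 -m crank '.0043 .0167 .0229 .0947 0 0;.0043 .0167 .0229 .0947 0 0;.0043 .0167 .0229 .0947 0 0;.0043 .0167 .0229 .0947 0 0;.0043 .0167 .0229 .0947 0 0;.0043 .0167 .0229 .0947 0 0;0 0 0 0 0 0;0 0 0 0 0 0' .04; python3 g.py -33 38.8 77.5 0 4
```

```text
time_s: 11.75
tcp_pos: [0.5225, -0.222, 0.1476]
tool_rot: [-0.283, 0.959, -0.03, 0.01]
force: [0.6, 0.0, 0.2]
grip_width: 0.0402
grasp_force: 0.0
now tray [ 82.3   1.3 147.6] phi -32.9 q [-0.81  0.47  1.44  0.41  1.64  0.77] F [0.6 0.  0.2] w 0.0402 t 11.75
4 x [-0.0003  0.0004  0.0206] [ 0.0004 -0.0001  0.0003]
```

```bash
python3 -m crank '0 .0004 .0206 0 0 0;0 .0004 .0206 0 0 0;0 .0004 .0206 0 0 0;0 .0002 .0206 0 0 0;0 0 0 0 0 0'; python3 -m crank '0 0 0 0 0 0;0 0 0 0 0 0;0 0 0 0 0 0' .02 25;  python3 g.py
```

```text
time_s: 12.38
tcp_pos: [0.5256, -0.1766, 0.0788]
tool_rot: [-0.283, 0.959, -0.029, 0.01]
force: [-0.8, 1.1, 0.7]
grip_width: 0.04
grasp_force: 0.0
time_s: 12.75
tcp_pos: [0.5265, -0.1793, 0.0791]
tool_rot: [-0.282, 0.959, -0.03, 0.011]
force: [-0.3, -2.5, 4.5]
grip_width: 0.0233
grasp_force: 27.2
now tray [39.4  2.6 79.1] phi -32.8 q [-0.75  0.51  1.54  0.43  1.49  0.75] F [-0.3 -2.5  4.5] w 0.0233 t 12.75
```

```bash
python3 g.py -45 39.5 75.5 2 3
```

```text
now tray [39.4  2.6 79.1] phi -32.8 q [-0.75  0.51  1.54  0.43  1.49  0.75] F [-0.3 -2.5  4.5] w 0.0233 t 12.75
3 x [-0.0002  0.0007  0.0009] [ 0.071  -0.0008  0.0012]
```

```bash
python3 -m crank '0 -.0008 -.002 0 0 0;0 .0004 .0009 .053 0 0;0 .0004 .0009 .053 0 0;0 .0008 .0012 .053 0 0;0 .0008 .0014 .054 0 0;0 0 0 0 0 0;0 0 0 0 0 0'; python3 g.py
```

```text
time_s: 13.62
tcp_pos: [0.5254, -0.1776, 0.0745]
tool_rot: [-0.383, 0.923, -0.029, 0.012]
force: [0.2, 0.3, -2.1]
grip_width: 0.0224
grasp_force: 26.7
now tray [37.8  1.4 74.5] phi -45.1 q [-0.82  0.64  1.46  0.54  1.63  0.68] F [ 0.2  0.3 -2.1] w 0.0224 t 13.62
```

```bash
python3 -m crank '0 .0009 .0002 0 0 0;0 .0009 .0002 0 0 0;0 0 0 0 0 0'; python3 -m crank '0 0 0 0 0 0;0 0 0 0 0 0;0 0 -.005 0 0 0;0 0 -.01 0 0 0;0 0 -.02 0 0 0;0 0 -.04 0 0 0;0 0 -.04 0 0 0;0 0 0 0 0 0' .03; python3 g.py 0 17 300 -45 7
```

```text
time_s: 14.0
tcp_pos: [0.5255, -0.1784, 0.0734]
tool_rot: [-0.383, 0.923, -0.028, 0.013]
force: [-0.0, 0.4, -2.0]
grip_width: 0.023
grasp_force: 26.7
time_s: 15.0
tcp_pos: [0.5216, -0.264, 0.1574]
tool_rot: [-0.38, 0.924, -0.029, 0.016]
force: [-0.4, 1.3, -0.6]
grip_width: 0.0302
grasp_force: 0.0
now tray [124.3   3.1 157.4] phi -44.8 q [-0.91  0.62  1.28  0.51  1.84  0.71] F [-0.4  1.3 -0.6] w 0.0302 t 15.0
7 x [-0.0068 -0.0232 -0.0121] [-0.1116 -0.001   0.0003]
```

```bash
python3 -m crank '-.005 -.0232 -.0121 -.1116 0 0;-.005 -.0232 -.0121 -.1116 0 0;-.005 -.0232 -.0121 -.1116 0 0;-.005 -.0232 -.0121 -.1116 0 0;-.005 -.0232 -.0121 -.1116 0 0;-.005 -.0232 -.0121 -.1116 0 0;-.005 -.0232 -.0121 -.1116 0 0;0 0 0 0 0 0;0 0 0 0 0 0' .08
cat > lean.py <<'E'
from h import *
c=cap("wrist"); im=c["img"]; S=cv2.cvtColor(im,cv2.COLOR_BGR2HSV)
ctr=proj(c,tray([[28,0,62]]))[0]; print("ctr",ctr.round(0))
m=((S[...,1]>15)&(S[...,1]<70)&(im.min(2)>100)).astype(np.uint8); m=cv2.morphologyEx(m,cv2.MORPH_OPEN,np.ones((3,3)))
x0,y0=ctr.astype(int); B=np.zeros_like(m); B[max(0,y0-85):y0+85,x0-60:x0+60]=1
k,l,st,ce=cv2.connectedComponentsWithStats(m*B)
for i in np.argsort(-st[1:,4])[:4]+1: print(st[i].tolist(),ce[i].round(0))
i=np.argmax(st[1:,4])+1; cn=max(cv2.findContours((l==i).astype(np.uint8),0,1)[0],key=cv2.contourArea); r=cv2.minAreaRect(cn)
print("rect",cv2.boxPoints(r).round(1).tolist())
ys,xs=np.where(l==i); rr=np.arange(ys.min()+15,ys.max()-15)
print("left/right median",np.median([xs[ys==y].min() for y in rr]),np.median([xs[ys==y].max()+1 for y in rr]),"rows",ys.min(),ys.max()+1)
for t in(120,150,170,185): print(t,[ (np.where(im[y,x0-60:x0+60].min(1)>t)[0][[0,-1]]+x0-60).tolist() for y in(y0+20,y0+35)])
for al in range(34,64,3):
    a=np.deg2rad(al); u=np.array([np.cos(a),np.sin(a)]); nb=np.array([np.sin(a),-np.cos(a)])
    cz=35+25*u[1]+4*abs(nb[1]); cx=34.5-(12-(50-cz)*nb[1])/nb[0]; C=np.array([cx,cz])
    px=proj(c,[tray([*(C+s*25*u+t*4*nb+8*np.array([np.cos(k),np.sin(k)]))[:1],0,(C+s*25*u+t*4*nb+8*np.array([np.cos(k),np.sin(k)]))[1]]) for s in(-1,1) for t in(-1,1) for k in np.linspace(0,2*np.pi,60)])[:,0]
    print(al,"C",C.round(1),"px",px.min().round(1),px.max().round(1))
E
python3 g.py; python3 lean.py
```

```text
time_s: 16.12
tcp_pos: [0.4912, -0.1509, 0.2966]
tool_rot: [-0.004, 1.0, -0.031, -0.0]
force: [0.4, -0.5, 0.6]
grip_width: 0.0801
grasp_force: 0.0
now tray [ 13.4 -34.5 296.6] phi -0.4 q [-0.47  0.02  1.56  0.01  1.56  1.16] F [ 0.4 -0.5  0.6] w 0.0801 t 16.12
ctr [296. 157.]
[265, 98, 54, 117, 3590] [292. 161.]
[272, 118, 24, 37, 836] [284. 136.]
rect [[265.0, 98.0], [318.0, 98.0], [318.0, 214.0], [265.0, 214.0]]
left/right median 266.0 318.0 rows 98 215
120 [[267, 354], [235, 354]]
150 [[268, 315], [268, 315]]
170 [[268, 315], [268, 314]]
185 [[268, 314], [269, 313]]
34 C [16.4 52.3] px 259.6 312.5
37 C [18.9 53.2] px 262.1 314.2
40 C [20.8 54.1] px 264.3 315.5
43 C [22.2 55. ] px 266.1 316.3
46 C [23.4 55.8] px 267.7 316.8
49 C [24.2 56.5] px 269.1 317.0
52 C [24.9 57.2] px 270.4 316.9
55 C [25.3 57.8] px 271.5 316.6
58 C [25.5 58.3] px 272.5 316.0
61 C [25.7 58.8] px 273.5 315.3
```

It now leans at about 45°, centre near (23.5, 55.7) mm. Moving to straddle it, perpendicular to the display.

```bash
python3 g.py 45 -34.4 113.6 -1 8
```

```text
now tray [ 14.1 -34.6 296.3] phi -0.4 q [-0.47  0.02  1.56  0.01  1.56  1.16] F [-0.3 -0.1  0.1] w 0.0798 t 16.18
8 x [ 0.0042 -0.0137  0.02  ] [-0.0991  0.      0.0002]
```

```bash
python3 -m crank '.0042 -.0137 .02 -.0991 0 0;.0042 -.0137 .02 -.0991 0 0;.0042 -.0137 .02 -.0991 0 0;.0042 -.0137 .02 -.0991 0 0;.0042 -.0137 .02 -.0991 0 0;.0042 -.0137 .02 -.0991 0 0;.0042 -.0137 .02 -.0991 0 0;.0042 -.0137 .02 -.0991 0 0;0 0 0 0 0 0;0 0 0 0 0 0' .084; python3 g.py 45 29.2 50 -1 5
```

```text
time_s: 17.42
tcp_pos: [0.5287, -0.1062, 0.1155]
tool_rot: [0.383, 0.923, -0.03, -0.012]
force: [0.1, 0.4, 1.1]
grip_width: 0.084
grasp_force: 0.0
now tray [-3.370e+01  1.000e-01  1.155e+02] phi 45.0 q [ 0.09  0.41  1.72 -0.82  1.28  2.08] F [0.1 0.4 1.1] w 0.084 t 17.43
5 x [-0.0002 -0.0004  0.0181] [ 0.0001 -0.0002 -0.0001]
```

```bash
python3 -m crank '0 -.0004 .0181 0 0 0;0 -.0004 .0181 0 0 0;0 -.0004 .0181 0 0 0;0 -.0004 .0181 0 0 0;0 0 .009 0 0 0;0 0 .0085 0 0 0;0 0 0 0 0 0'; python3 g.py; python3 -m crank '0 0 0 0 0 0;0 0 0 0 0 0;0 0 0 0 0 0' .06 30; python3 g.py
```

```text
time_s: 18.3
tcp_pos: [0.5244, -0.1678, 0.0501]
tool_rot: [0.383, 0.923, -0.029, -0.012]
force: [0.4, 0.2, 0.8]
grip_width: 0.084
grasp_force: 0.0
now tray [28.1 -0.2 50.1] phi 45.1 q [-0.02  0.49  1.78 -0.9   1.12  2.13] F [0.4 0.2 0.8] w 0.084 t 18.3
time_s: 18.68
tcp_pos: [0.5253, -0.1671, 0.0508]
tool_rot: [0.383, 0.923, -0.029, -0.011]
force: [0.4, 1.5, -1.0]
grip_width: 0.066
grasp_force: 30.0
now tray [27.3  0.5 50.8] phi 45.1 q [-0.02  0.49  1.78 -0.9   1.12  2.13] F [ 0.4  1.5 -1. ] w 0.066 t 18.68
```

Gripped at exactly 66.0 mm, so the pads sit flush on the long sides. Backing out along the tool axis.

```bash
python3 -m crank '0 0 -.01 0 0 0;0 0 -.02 0 0 0;0 0 -.03 0 0 0;0 0 -.03 0 0 0;0 0 -.03 0 0 0;0 0 0 0 0 0' - 40; python3 g.py
python3 - <<'E'
from h import *
# above panel, level, tool x along 105.3 deg -> yaw of 'tray' = 105.3-90
rows(np.array([.5100,.2040,.17]),toolR(0,np.deg2rad(15.3)),n=14)
print(R.from_matrix(now()[1]).as_quat())
E
```

```text
time_s: 19.42
tcp_pos: [0.5316, -0.0806, 0.1377]
tool_rot: [0.383, 0.923, -0.029, -0.009]
force: [0.3, 0.3, -1.9]
grip_width: 0.0656
grasp_force: 40.0
now tray [-59.4   1.3 137.7] phi 45.0 q [ 0.13  0.38  1.69 -0.79  1.34  2.07] F [ 0.3  0.3 -1.9] w 0.0656 t 19.43
14 x [ 0.0151 -0.0144 -0.0113] [ 0.0383  0.0526 -0.1278]
[ 0.92339847 -0.02884866 -0.00875712  0.38265694]
```

Run:
```python
from h import *
ty=np.deg2rad(15.3); Rg=toolR(0,ty); tx=Rg[:,0]; p=np.array([.5105,.203,.33])-.12*tx
print(tx,p); rows(p,Rg@R.from_euler("y",15,degrees=True).as_matrix(),n=16)
```

```text
[-0.26387305  0.96455742  0.        ] [0.54216477 0.08725311 0.33      ]
16 x [ 0.0079 -0.0032 -0.0147] [ 0.0487  0.0572 -0.1085]
```

```bash
python3 -m crank '.0079 -.0032 -.0147 .0487 .0572 -.1085;.0079 -.0032 -.0147 .0487 .0572 -.1085;.0079 -.0032 -.0147 .0487 .0572 -.1085;.0079 -.0032 -.0147 .0487 .0572 -.1085;.0079 -.0032 -.0147 .0487 .0572 -.1085;.0079 -.0032 -.0147 .0487 .0572 -.1085;.0079 -.0032 -.0147 .0487 .0572 -.1085;.0079 -.0032 -.0147 .0487 .0572 -.1085;.0079 -.0032 -.0147 .0487 .0572 -.1085;.0079 -.0032 -.0147 .0487 .0572 -.1085;.0079 -.0032 -.0147 .0487 .0572 -.1085;.0079 -.0032 -.0147 .0487 .0572 -.1085;.0079 -.0032 -.0147 .0487 .0572 -.1085;.0079 -.0032 -.0147 .0487 .0572 -.1085;.0079 -.0032 -.0147 .0487 .0572 -.1085;.0079 -.0032 -.0147 .0487 .0572 -.1085;0 0 0 0 0 0;0 0 0 0 0 0;0 0 0 0 0 0'
cat > base.py <<'E'
from h import *
c=cap("wrist"); im=c["img"]; print(now()[2]["q"].round(2))
bp=np.array([[x,y,16] for x,y in((-75,-105),(75,-105),(75,105),(-75,105))])/1000
e=proj(c,np.array([.5105,.203,0])+bp@R.from_euler("z",15.3,degrees=True).as_matrix().T); print("expected",e.round(0).tolist())
s=e.mean(0).astype(int)
for t in(60,90,120,150):
    m=(im.min(2)>t).astype(np.uint8); k,l,st,ce=cv2.connectedComponentsWithStats(m)
    j=l[s[1],s[0]]; cn=max(cv2.findContours((l==j).astype(np.uint8),0,1)[0],key=cv2.contourArea)
    q=cv2.approxPolyDP(cv2.convexHull(cn),5,True).reshape(-1,2)
    print(t,st[j].tolist(),q.tolist(),onz(c,q,.016)[:,:2].round(4).tolist())
E
python3 base.py; python3 g.py
```

```text
time_s: 21.8
tcp_pos: [0.5413, 0.086, 0.3264]
tool_rot: [-0.105, 0.603, 0.787, 0.077]
force: [0.2, -0.8, -2.5]
grip_width: 0.0657
grasp_force: 40.0
[-0.15  0.13  1.41  0.24  1.71 -0.39]
expected [[230.0, 223.0], [337.0, 222.0], [335.0, 75.0], [230.0, 76.0]]
60 [126, 75, 316, 327, 47755] [[335, 76], [441, 348], [404, 378], [271, 401], [183, 397], [128, 352], [126, 342], [231, 78]] [[0.5554, 0.3232], [0.8036, -0.0137], [0.7631, -0.0687], [0.5874, -0.1488], [0.4642, -0.1783], [0.3706, -0.1369], [0.3643, -0.1235], [0.4123, 0.282]]
90 [161, 76, 190, 248, 19586] [[335, 77], [350, 156], [341, 320], [226, 320], [161, 296], [232, 78]] [[0.5557, 0.3218], [0.6048, 0.2167], [0.6523, -0.0097], [0.4959, -0.052], [0.3976, -0.0442], [0.4137, 0.2824]]
120 [213, 76, 138, 247, 16413] [[334, 77], [350, 158], [334, 318], [266, 320], [234, 301], [217, 247], [213, 155], [232, 79]] [[0.5544, 0.3214], [0.6055, 0.214], [0.642, -0.0095], [0.5503, -0.0369], [0.4999, -0.0228], [0.4572, 0.0444], [0.4175, 0.1681], [0.4141, 0.281]]
150 [214, 77, 136, 176, 13118] [[332, 77], [349, 157], [345, 235], [220, 249], [214, 156], [233, 79]] [[0.5516, 0.3206], [0.6038, 0.215], [0.6263, 0.1073], [0.462, 0.0428], [0.4192, 0.1671], [0.4155, 0.2813]]
now tray [-2.263e+02  3.000e-01  3.266e+02] phi -14.1 q [-0.15  0.13  1.41  0.24  1.71 -0.39] F [-0.2  0.5 -1.4] w 0.0657 t 21.85
```

Run:
```python
from h import *
c=cap("wrist"); g=c["img"].min(2).astype(float)
def sub(a,x0,t=75): # subpixel crossing from dark to bright along 1d array
    i=np.where((a[:-1]<t)&(a[1:]>=t))[0]; return None if len(i)==0 else x0+i[0]+(t-a[i[0]])/(a[i[0]+1]-a[i[0]])
L=[(sub(g[y,215:245],215),y) for y in range(86,148,2)]; Rr=[(344-sub(g[y,322:345][::-1],0),y) for y in range(86,148,2) if sub(g[y,322:345][::-1],0) is not None]
T=[(x,sub(g[60:90,x],60)) for x in range(240,328,3)]
F=[]
for n,P in(("L",L),("R",Rr),("T",T)):
    P=np.array([p for p in P if None not in p],float); W=onz(c,P,.016)[:,:2]
    vx,vy,x,y=cv2.fitLine(W.astype(np.float32),cv2.DIST_HUBER,0,.0005,.0005).ravel(); d=np.array([vx,vy]); 
    r=(W-[x,y])@[-vy,vx]; F.append((np.array([x,y]),d)); print(n,len(P),"ang",np.rad2deg(np.arctan2(vy,vx)).round(2),"rms mm",(r.std()*1e3).round(2),P[0],P[-1])
def isec(a,b): t=np.linalg.solve(np.c_[a[1],-b[1]],b[0]-a[0]); return a[0]+t[0]*a[1]
A,B=isec(F[0],F[2]),isec(F[1],F[2]); print(A,B,np.linalg.norm(A-B))
x=(B-A)/np.linalg.norm(B-A); y=np.array([-x[1],x[0]]); print("centre from far edge",(A+B)/2-.105*y,np.rad2deg(np.arctan2(x[1],x[0])))
```

```text
L 30 ang -75.28 rms mm 3.53 [230.45238095  86.        ] [217.84615385 144.        ]
R 29 ang -74.54 rms mm 1.19 [335.93023256  86.        ] [341.46666667 142.        ]
T 30 ang 14.9 rms mm 0.18 [240.          75.55813953] [327.          75.58974359]
[0.4110193  0.28543735] [0.5563887  0.32411227] 0.15042607
centre from far edge [0.51069975 0.20330448] 14.898204
```

Panel centre is (0.511, 0.203) with its axes turned 15.1°. The two views agree within 1 mm. Moving above it, level.

```bash
cat > pl.py <<'E'
import sys; from h import *
z,n=float(sys.argv[1]),int(sys.argv[2]); Rg=toolR(0,np.deg2rad(15.1)); p=np.array([.511,.203,z])+.0015*Rg[:,0]
pc,Rc,s=now(); print("err",((p-pc)@Rg*1000).round(1),"rot",np.rad2deg(R.from_matrix(Rc.T@Rg).as_rotvec()).round(2),"F",s["force"].round(1),s["q"].round(2)); rows(p,Rg,n=n)
E
python3 pl.py .12 6
```

```text
err [122.3   1.  206.9] rot [ -0.28 -15.    -0.02] F [-1.2 -0.6 -2.7] [-0.15  0.13  1.41  0.24  1.71 -0.39]
6 x [0.0149 0.0003 0.0373] [-0.0008 -0.0436 -0.    ]
```

```bash
python3 -m crank '.0149 .0003 .0373 -.0008 -.0436 0;.0149 .0003 .0373 -.0008 -.0436 0;.0149 .0003 .0373 -.0008 -.0436 0;.0149 .0003 .0373 -.0008 -.0436 0;.0149 .0003 .0373 -.0008 -.0436 0;.0149 .0003 .0373 -.0008 -.0436 0;0 0 0 0 0 0;0 0 0 0 0 0'; python3 pl.py .04 4
```

```text
time_s: 22.9
tcp_pos: [0.5126, 0.2041, 0.1215]
tool_rot: [0.001, 0.608, 0.794, 0.001]
force: [0.3, 0.8, -1.4]
grip_width: 0.0655
grasp_force: 40.0
err [ 0.9 -1.8 81.5] rot [ 0.15 -0.01 -0.  ] F [ 0.3  0.8 -1.4] [ 0.22  0.24  1.69  0.    1.21 -0.04]
4 x [ 0.0002 -0.0005  0.0204] [ 0.0007 -0.0001 -0.    ]
```

```bash
python3 -m crank '.0002 -.0005 .0204 .0007 0 0;.0002 -.0005 .0204 .0007 0 0;.0002 -.0005 .0204 .0007 0 0;.0002 -.0005 .0204 .0007 0 0;0 0 .005 0 0 0;0 0 .005 0 0 0;0 0 0 0 0 0'; python3 pl.py .026 2;  python3 -m crank '0 0 .001 0 0 0;0 0 .001 0 0 0;0 0 0 0 0 0';  python3 pl.py .024 2
```

```text
time_s: 23.78
tcp_pos: [0.5105, 0.2042, 0.0297]
tool_rot: [-0.0, 0.608, 0.794, -0.0]
force: [0.0, 0.3, -1.7]
grip_width: 0.0654
grasp_force: 40.0
err [0.2 0.2 3.7] rot [-0.02 -0.01 -0.04] F [ 0.   0.3 -1.7] [ 0.22  0.36  1.74  0.    1.03 -0.04]
2 x [0.0001 0.0001 0.0019] [-0.0002 -0.0001 -0.0004]
time_s: 24.15
tcp_pos: [0.5095, 0.2044, 0.0269]
tool_rot: [-0.001, 0.608, 0.794, -0.001]
force: [-0.4, -0.2, -2.7]
grip_width: 0.0654
grasp_force: 40.0
err [-0.2  1.1  2.9] rot [-0.11 -0.01 -0.  ] F [-0.4 -0.2 -2.7] [ 0.22  0.37  1.75  0.    1.03 -0.04]
2 x [-0.0001  0.0005  0.0014] [-0.0009 -0.0001 -0.    ]
```

```bash
python3 -m crank '0 .0005 .001 0 0 0;0 0 .001 0 0 0;0 0 0 0 0 0';  python3 pl.py .023 2;python3 -m crank '0 0 .001 0 0 0;0 0 0 0 0 0';  python3 pl.py .022 2; python3 -m crank '0 0 .001 0 0 0;0 0 0 0 0 0';  python3 pl.py .022 2
```

```text
time_s: 24.52
tcp_pos: [0.5101, 0.2046, 0.0257]
tool_rot: [-0.001, 0.608, 0.794, -0.001]
force: [-3.1, -1.4, 5.1]
grip_width: 0.0655
grasp_force: 40.0
err [-0.3  0.5  2.7] rot [-0.11 -0.02 -0.01] F [-3.1 -1.4  5.1] [ 0.22  0.37  1.74  0.    1.03 -0.04]
2 x [-0.0001  0.0002  0.0014] [-0.001  -0.0001 -0.    ]
time_s: 24.78
tcp_pos: [0.5101, 0.2046, 0.0257]
tool_rot: [-0.001, 0.608, 0.794, -0.001]
force: [-5.9, -2.0, 11.8]
grip_width: 0.0653
grasp_force: 40.0
err [-0.2  0.4  3.7] rot [-0.12 -0.01  0.  ] F [-5.9 -2.  11.8] [ 0.22  0.37  1.74  0.    1.03 -0.04]
2 x [-0.0001  0.0002  0.0018] [-0.0011 -0.0001  0.    ]
time_s: 25.02
tcp_pos: [0.5101, 0.2046, 0.0257]
tool_rot: [-0.001, 0.608, 0.794, -0.001]
force: [-8.5, -2.1, 17.5]
grip_width: 0.0657
grasp_force: 40.0
err [-0.3  0.4  3.7] rot [-0.13 -0.    0.  ] F [-8.5 -2.1 17.5] [ 0.22  0.37  1.74 -0.    1.03 -0.04]
2 x [-0.0001  0.0002  0.0018] [-0.0011 -0.      0.    ]
```

Contact at 18 N with position steady. I'll relieve the preload, open gently and retreat upward.

```bash
python3 -m crank '0 0 -.001 0 0 0;0 0 -.0013 0 0 0;0 0 0 0 0 0' - 5; python3 -m crank '0 0 0 0 0 0;0 0 0 0 0 0;0 0 0 0 0 0' .08; python3 -m crank '0 0 -.01 0 0 0;0 0 -.03 0 0 0;0 0 -.05 0 0 0;0 0 -.06 0 0 0;-.02 0 -.06 0 0 0;-.04 0 -.04 0 0 0;0 0 0 0 0 0;0 0 0 0 0 0' .085
cat > fin.py <<'E'
from h import *
c=cap("wrist"); im=c["img"]; S=cv2.cvtColor(im,cv2.COLOR_BGR2HSV)
Rb=R.from_euler("z",15.1,degrees=True).as_matrix(); B=np.array([.511,.203,0])
inb=lambda P:((np.array(P)-B)@Rb*1000).round(1)
e=proj(c,B+np.array([[0,0,.042]])).ravel().astype(int); print("ctr",e, im[e[1],e[0]-60:e[0]+60:6].tolist()[:20])
ext=proj(c,B+(np.array([[x,y,36] for x,y in((-33,-65),(33,-65),(33,65),(-33,65))])/1000)@Rb.T); print("expected meter",ext.round(0).tolist())
np.save("fin.npy",im)
m=((S[...,1]>13)&(S[...,1]<70)&(im.min(2)>90)).astype(np.uint8)
k,l,st,ce=cv2.connectedComponentsWithStats(m)
for i in np.argsort(-st[1:,4])[:5]+1:
    cn=max(cv2.findContours((l==i).astype(np.uint8),0,1)[0],key=cv2.contourArea); r=cv2.minAreaRect(cn); q=cv2.boxPoints(r)
    P=onz(c,q,.034); print(st[i].tolist(),q.round(0).tolist(),inb(P)[:,:2].tolist())
E
python3 fin.py
```

```text
time_s: 25.4
tcp_pos: [0.5102, 0.2045, 0.025]
tool_rot: [-0.001, 0.608, 0.794, -0.001]
force: [-0.4, 0.5, 1.2]
grip_width: 0.0663
grasp_force: 5.0
time_s: 25.78
tcp_pos: [0.5101, 0.2044, 0.025]
tool_rot: [-0.001, 0.608, 0.794, -0.001]
force: [0.1, -0.4, 0.5]
grip_width: 0.08
grasp_force: 0.0
time_s: 26.78
tcp_pos: [0.5253, 0.147, 0.2738]
tool_rot: [-0.001, 0.608, 0.794, -0.001]
force: [0.0, 0.4, -0.8]
grip_width: 0.0851
grasp_force: 0.0
ctr [282 134] [[99, 102, 99], [112, 116, 112], [126, 130, 131], [134, 141, 141], [139, 144, 144], [126, 132, 133], [221, 235, 237], [56, 60, 60], [59, 63, 63], [57, 63, 61], [59, 62, 62], [62, 66, 64], [59, 63, 62], [90, 93, 92], [241, 246, 246], [215, 221, 223], [233, 239, 240], [234, 240, 240], [234, 239, 240], [207, 215, 207]]
expected meter [[254.0, 191.0], [310.0, 191.0], [312.0, 76.0], [252.0, 76.0]]
[451, 0, 109, 195, 7733] [[451.0, 0.0], [559.0, 0.0], [559.0, 194.0], [451.0, 194.0]] [[186.6, 149.8], [320.0, 160.9], [349.5, -68.1], [204.6, -69.0]]
[248, 77, 65, 117, 3236] [[248.0, 193.0], [250.0, 76.0], [313.0, 77.0], [311.0, 194.0]] [[-41.3, -67.5], [-36.3, 64.9], [34.1, 63.6], [33.8, -68.9]]
[265, 94, 36, 39, 1321] [[265.0, 132.0], [265.0, 94.0], [300.0, 94.0], [300.0, 132.0]] [[-19.8, 3.2], [-19.4, 45.3], [19.9, 45.3], [20.3, 3.1]]
[89, 204, 53, 60, 1181] [[86.0, 212.0], [124.0, 199.0], [144.0, 256.0], [107.0, 269.0]] [[-243.7, -91.2], [-193.1, -74.5], [-174.7, -148.5], [-226.8, -167.5]]
[424, 0, 77, 184, 526] [[418.0, 175.0], [444.0, -8.0], [500.0, -0.0], [474.0, 183.0]] [[162.0, -46.2], [178.6, 157.8], [244.6, 153.7], [232.3, -55.3]]
```

```bash
cat >> fin.py <<'E'
g=im.min(2).astype(float)
e=proj(c,B+(np.array([[x,y,16] for x,y in((-75,-105),(75,-105),(75,105),(-75,105),(-75,0),(75,0))])/1000)@Rb.T); print("base exp",e.round(0).tolist())
def cross(a,b,z,t=75,n=300): # along base line from a (outside) to b: where brightness first exceeds t
    X=np.linspace(a,b,n); w=B+np.c_[X/1000,np.full(n,z)]@Rb.T; uv=proj(c,w).astype(np.float32)
    v=cv2.remap(im.min(2).astype(np.float32),uv[:,:1],uv[:,1:],cv2.INTER_LINEAR).ravel(); i=np.where((v[:-1]<t)&(v[1:]>=t))[0]; return X[i[0]+1].round(1).tolist() if len(i) else None
for y in(-60,-30,0,30,60,85): print("long edges y",y,cross(np.array([-90.,y]),np.array([-60.,y]),.016),cross(np.array([90.,y]),np.array([60.,y]),.016))
for x in(-60,-20,20,60): print("ends x",x,cross(np.array([x,125.]),np.array([x,90.]),.016),cross(np.array([x,-125.]),np.array([x,-90.]),.016))
for y in(-50,-40,-20,0,20,40): print("meter R edge y",y,cross(np.array([10.,y]),np.array([60.,y]),.034,190),[int(v) for v in cv2.remap(im.min(2).astype(np.float32),*[proj(c,B+np.c_[np.c_[np.arange(-50,52,4),np.full(26,y)]/1000,np.full(26,.034)]@Rb.T).astype(np.float32)[:,k:k+1] for k in(0,1)],cv2.INTER_LINEAR).ravel()])
for x in(-20,0,20): print("meter ends x",x,[int(v) for v in cv2.remap(im.min(2).astype(np.float32),*[proj(c,B+np.c_[np.c_[np.full(40,x),np.r_[np.arange(-78,-58),np.arange(58,78)]]/1000,np.full(40,.032)]@Rb.T).astype(np.float32)[:,k:k+1] for k in(0,1)],cv2.INTER_LINEAR).ravel()])
E
python3 fin.py | tail -22
```

```text
[266, 95, 36, 38, 1326] [[266.0, 95.0], [301.0, 95.0], [301.0, 132.0], [266.0, 132.0]] [[-19.3, 44.6], [20.0, 44.5], [20.4, 3.6], [-19.7, 3.6]]
[90, 205, 53, 60, 1178] [[86.0, 213.0], [124.0, 199.0], [145.0, 256.0], [107.0, 270.0]] [[-244.4, -91.6], [-193.8, -74.2], [-174.4, -147.9], [-226.4, -167.6]]
base exp [[224.0, 220.0], [343.0, 220.0], [349.0, 43.0], [218.0, 43.0], [221.0, 135.0], [346.0, 135.0]]
long edges y -60 [-75.2, -60.0] [75.7, -60.0]
long edges y -30 [-73.8, -30.0] [75.7, -30.0]
long edges y 0 [-73.8, 0.0] [75.7, 0.0]
long edges y 30 [-73.9, 30.0] [75.5, 30.0]
long edges y 60 [-74.8, 60.0] [75.4, 60.0]
long edges y 85 [-74.7, 85.0] [75.5, 85.0]
ends x -60 [-60.0, 105.7] [-60.0, -104.4]
ends x -20 [-20.0, 105.7] [-20.0, -104.6]
ends x 20 [20.0, 105.6] [20.0, -104.9]
ends x 60 [60.0, 105.3] [60.0, -104.7]
meter R edge y -50 [18.5, -50.0] [151, 140, 147, 154, 119, 129, 146, 147, 147, 148, 148, 132, 129, 129, 136, 147, 147, 175, 245, 246, 211, 215, 234, 234, 235, 235]
meter R edge y -40 [18.9, -40.0] [123, 124, 126, 126, 124, 192, 236, 156, 148, 149, 147, 135, 131, 130, 13
[... 639 characters left out ...]
195, 147, 136, 244, 208, 209, 231, 230, 232, 232]
meter ends x -20 [224, 224, 225, 225, 225, 225, 225, 225, 224, 222, 211, 194, 185, 184, 186, 178, 161, 151, 147, 147, 235, 228, 221, 207, 190, 181, 193, 211, 222, 224, 225, 225, 225, 225, 225, 225, 226, 225, 225, 225]
meter ends x 0 [228, 228, 228, 228, 228, 228, 229, 229, 226, 221, 208, 190, 178, 175, 174, 165, 155, 150, 147, 146, 238, 230, 222, 209, 194, 185, 197, 215, 224, 227, 228, 227, 227, 227, 227, 226, 226, 227, 226, 226]
meter ends x 20 [231, 231, 231, 231, 231, 231, 230, 230, 229, 225, 212, 194, 186, 191, 207, 223, 232, 236, 237, 236, 242, 235, 227, 216, 195, 188, 201, 218, 226, 228, 229, 229, 228, 228, 229, 228, 227, 227, 228, 227]
```

The meter lies flat and display up, square to the panel and within about 2 mm of its centre. The arm is clear.

```bash
python3 -c "
from cell import arm; print(arm.hand_in())"
```

```text
the job is handed in; nothing more can be done
None
```

The gloss meter was tilted out scoop edge first, turned over, and handed in lying flat, display up, square to the test panel and about 2 mm from its centre at about 27 s; I moved nothing else that I know of, but did not re-check the other objects at the end.

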